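# Fish a lost lid knob out from under the low bench shelf

### The arm

A 6-joint arm with a two-finger parallel gripper is mounted at the origin on the work surface. World frame = base frame: x ahead of the robot, y to its left, z up, the work surface at z = 0. Lengths are in m, angles in rad, forces in N, time in s.
With the tool pointing down it reaches from about 0.425 to 0.95 m from the base axis. Payload 3.5 kg.
Tool frame: the origin (TCP) lies on the centre line of the jaws, within the pads' length; the fingertips stand 14 mm ahead of it and the grasp point (between the pads) lies 5 mm behind it (ctrl.finger_overhang is the distance from the TCP to the fingertips, in m); z points along the fingers, y is the line along which they close (so a half turn about z gives the same grasp; the last joint's range is limited). The gripper opens to 85 mm and grips with 20 to 120 N. Pads are 22 mm wide; open, the fingers measure 114 mm over their backs; the gripper's body (76 mm by 85 mm) begins 54 mm behind the grasp point. The pads swing forward as they close: fully open they stand 13 mm farther back than shut.
Start: joints at [1.028, 0.286, 1.577, -0, 1.279, -0.15], TCP at [0.258, 0.624, 0.214] pointing down, gripper open.
Joint ranges: [-2.77, 2.77], [-0.9, 2.22], [0.21, 2.48], [-1.53, 4.67], [0.24, 2.81], [-2.84, 2.84]. Speed limits (rad/s): [2.79, 2.79, 3.14, 3.14, 3.14, 3.14].

### API

Orientations are given as a unit quaternion [x, y, z, w].
In Python, from plant import ctrl gives the robot as it stands.
- The arm moves only by the tool send_rows, never from a script. Its argument "moves" is text: rows parted by semicolons, each of 7 numbers parted by spaces: the turn, a rotation vector about the tool's x, y, z in units of 360 degrees (1.0 is 360 degrees), then the shift along the tool's x, y, z in units of 20 cm (1.0 is 20 cm), then the gripper's target within -1 to 1 (fully open at 1, half-way at 0, shut at -1). A call has 1 to 12 rows; each row is the pose to reach, as a shift and turn from the pose commanded when the call began, along the tool's axes at that moment, turning the shorter way round; what a row does not reach only later rows make up. A row lasts 1/8 s, in which the tool goes at most 62.5 mm and 10.7 degrees, less where a joint would pass 70% of its speed; a pose out of reach is approached as far as the arm can. A call with a number of a shift or a turn outside -1 to 1 is refused whole. A call with a gripper value outside its range is refused whole. The fingers move at their own pace and stop on an object; "newtons" is the grip in N (left out, the last holds). Time passes only in rows, so rows that repeat a pose let the fingers close. It gives the time, the measured TCP pose, the force, the opening and the grip force at its end, in the units of the state.
- ctrl.get_state(): the state, without advancing time (a new reading comes with each control period).
- ctrl.read_camera(name): name is "side" or "top" or "wrist"; returns a dict with "image" (480x640x3 uint8, red, green, blue), "fovy" (degrees; the focal length in pixels is half the picture's height over the tangent of half this angle, whatever the lens; pixels are square), "cx", "cy" (the principal point, pixels), "extrinsics" (4x4, takes a point from camera to world coordinates). Camera axes: x right, y up, looking along -z (the intrinsics and any distortion apply to the point x, -y, -z); pixel columns grow to the right and rows downward; lengths in m; the calibration is good to about 2 mm. A picture is of the moment at which its call begins. There is no depth.
- ctrl.sign_off(): hands the job in; it is judged then, once.
The state is a dict: "time": time; "qpos": joint angles; "dq": joint speeds; "joint_efforts": joint torques, N m; "eef_pos": TCP position; "tcp_rot": TCP orientation; "contact_force": force on the tool from outside, world axes, zero at the start; "wrist_torque": the same for the moment, N m; "opening": opening from 0.0 (shut) to 1.0 (fully open); "finger_force": force on a finger pad.
Only numpy, scipy, OpenCV 4.12 (cv2) and the standard library are available. Lean on these libraries where they do the work, as an engineer would, in place of code of your own. Each camera call takes 0.05 s, during which the arm holds its last target. There are 200 camera calls.

### The job

The black knob of the lunch container's lid has slid under the low wooden shelf, out of sight. Take the orange hooked probe, feel gently with it for the stop strip at the back of the slot, catch the knob with the hook and drag it out so that it drops into the blue tray, then lay the probe down flat on the bare bench, clear of shelf and tray. Never press hard on the shelf or the strip, and leave the other things where they stand.

Things in the scene. Friction and masses are not known exactly. Their poses are not given: they have to be found in the camera images.
- shelf_top (a point): Centre of the top of a low pale wooden shelf fixed to the bench: 180 mm deep (x) x 264 wide (y) x 56 high (top at height 56). x points inward from the opening, y across, z up. The opening is the whole side at x = -90: a slot 34 high between base board (top at height 8) and top board, 240 wide (y -120 to 120) between side walls. Push on it only gently with the probe: over 15 N is too much.
- slot_mouth (a point): Middle of the shelf's opening, on the base board's front edge (height 8 mm; axes as shelf_top). Across the whole slot runs a sprung rubber stop strip, unseen, 22 mm high. Its front face, square to the slot, lies anywhere from 70 to 150 mm behind this point; that is not measured and must be felt (pushed straight in it gives 1 mm per 3 N for 3 mm, then is solid: keep under 15 N).
- clear_lane (a point): Point at the opening 102 mm to the +y side of slot_mouth (the side away from the robot). The slot at y above 35 mm is empty: enter here. The unseen knob (round, black, 30 mm across, 12 high, 45 to 85 g) stands flat on the base board, its nearest edge 10 to 12 mm in front of the strip, its centre anywhere from y -95 to 15. It slides easily, under 1 N.
- tray: Shallow blue tray fixed in front of the opening, 105 mm (its x) x 240 (y), floor 3 thick, rim 6 high on its three outer sides. Origin: centre of its underside, 54.5 mm before the opening; axes as shelf_top. The base board is 5 mm above the tray floor: a knob dragged out drops in. Keep drawing until it is wholly out (hook about 50 mm before the opening).
- probe_grip (a point): Centre of the probe's upright dark wooden grip, 35 mm above the probe's flat underside. Grip: 36 mm (probe x) x 18 (probe y, pinch it this way), from 5 to 57 above the underside. Probe x runs along the shaft towards the hook, z up. Shaft: orange flat strip 16 wide, 5 thick, from 30 behind to 210 ahead of the grip's centre. 180 g, lies flat on the bench at first.
- probe_hook (a point): Middle of the hook arm at the probe's end: a bar 8 mm thick (202 to 210 ahead of the grip's centre) and 8 high, standing out to the probe's -y side; its tip is 55 from the shaft's centre line, 47 from the shaft's edge. This point is 206 ahead of the grip's centre, 30 to the -y side, 4 above the underside.
- container: Round stainless lunch container, 104 diameter, 66 high, its lid missing the knob; stands on the shelf's top board. Origin at the centre of its underside.
- holder: Bamboo chopstick holder, 62 diameter, 95 high, with chopsticks up to 200; stands on the shelf's top board. Origin at the centre of its underside.
- bottle: Green plastic sauce bottle, empty, red cap, 56 diameter, 170 high, on the bench. Origin at the centre of its underside.
- icepack: Blue ice pack, 75 by 120 by 24 high, on the bench. Origin at the centre of its underside.
Mind the look-alikes: they are no part of the job. Leave any pink or purple look-alike of the part that bears probe_grip alone.

How it is judged:
On the way, in this order (a step that is already met when the one before it is completed fails the run):
1. the probe's hook is put in under the shelf, at least 45 mm behind the opening (x of probe_hook in the frame of slot_mouth between 0.045 and 0.17 m and y of probe_hook in the frame of slot_mouth between -0.12 and 0.12 m and z of probe_hook in the frame of slot_mouth below 0.034 m), for 0.1 s.
2. the knob lies in the tray (contact force between tray and anything else above 0.2 N and contact force between tray and probe below 0.05 N and contact force between tray and the fingers below 0.05 N), for 0.2 s.
At the end, for the whole second after the job is handed in: The knob rests in the tray (the tray carries a load of over 0.2 N that is neither the probe nor the fingers), and the probe lies flat and still on the bare bench (underside within 5 mm of the bench, tilt under 0.1 rad), touching neither tray nor shelf (all of step 2 and height (world z) of probe_hook below 0.009 m and height (world z) of probe_grip below 0.04 m and angle between probe_grip's own z axis and vertical below 0.1 rad and linear speed of probe below 0.02 m/s and contact force between shelf and probe below 0.05 N).
It fails at once if the probe presses on the shelf or its stop strip with over 15 N (contact force between shelf and probe above 15 N).
It fails at once if the fingers press on the shelf with over 10 N (contact force between shelf and the fingers above 10 N).
It fails at once if the container, chopstick holder, bottle or ice pack is shifted by more than 15 mm (distance of any of container, holder, bottle, icepack from where it was at the start of the episode above 0.015 m).
It also fails if it takes over 70 s, if anything falls off the work surface, if the arm or the gripper's body presses on something with over 40 N, if the wrist force passes 120 N, or if a joint passes its speed limit or range.

## Working session

There is one attempt and no reset: what is moved stays moved. The work goes in short steps, Python scripts to look and compute and a tool call to move; the robot and the scene stay as the last step left them, time stands still between calls to the robot, and variables do not carry over. Pictures are saved under pics/ and viewed, at most 10 in all, crops included, and the job is handed in when it is done.

Besides the shell and the picture viewer there is one more tool, called after "Request:" as name(argument=value, ...), one argument or row to a line, values as JSON. send_rows: Moves the arm, as the interface text tells. Its arguments: {"type":"object","properties":{"moves":{"type":"string"},"newtons":{"type":"number"}},"required":["moves"]}

```bash
ls; mkdir -p pics; python3 - <<'E'
from plant import ctrl
import cv2
print(ctrl.get_state())
for n in("top","side"):
    c=ctrl.read_camera(n); cv2.imwrite(f"pics/{n}0.png",c["image"][:,:,::-1]); print(n,{k:v for k,v in c.items() if k!="image"})
E
```

```text
pics
{'time': 0.0, 'qpos': array([ 1.02799359e+00,  2.87202515e-01,  1.57820419e+00,  9.23864048e-06,
        1.27860419e+00, -1.50000043e-01]), 'dq': array([ 0.00031348,  0.00011215,  0.0004511 , -0.00065253,  0.00100465,
       -0.00301421]), 'joint_efforts': array([ 2.08813740e-04, -4.05975652e+01, -2.92627752e+01, -1.12954679e-04,
        5.84062058e-03,  2.89516997e-06]), 'eef_pos': array([0.25797484, 0.62298818, 0.21250795]), 'tcp_rot': array([ 1.95142301e-01,  9.80774194e-01, -1.13579838e-03, -4.14674083e-04]), 'contact_force': array([ 0.2865328 , -0.20922951,  0.50484608]), 'wrist_torque': array([-0.0009935 , -0.03692446,  0.03895829]), 'finger_force': 0.0, 'opening': 1.0013738478121916}
top {'fovy': 56.220318365333085, 'cx': 329.4483328939498, 'cy': 242.27481043639665, 'extrinsics': array([[-0.01511167,  0.99817199, -0.05851773,  0.4593068 ],
       [-0.99966355, -0.01631633, -0.02016343,  0.09963801],
       [-0.02108137,  0.05819334,  0.99808272,  1.15667405],
       [ 0.        ,  0.        ,  0.        ,  1.        ]])}
side {'fovy': 45.0071945182675, 'cx': 319.9799552950988, 'cy': 237.79497569635663, 'extrinsics': array([[-0.97523125,  0.13334071, -0.17647739,  0.24872824],
       [-0.22112564, -0.5688389 ,  0.79216524,  1.33556471],
       [ 0.00524067,  0.81156797,  0.58423452,  0.97126376],
       [ 0.        ,  0.        ,  0.        ,  1.        ]])}
```

View pics/top0.png

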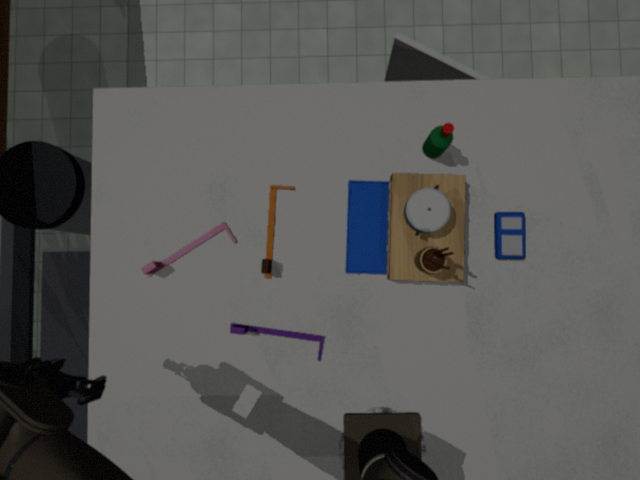

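View pics/side0.png

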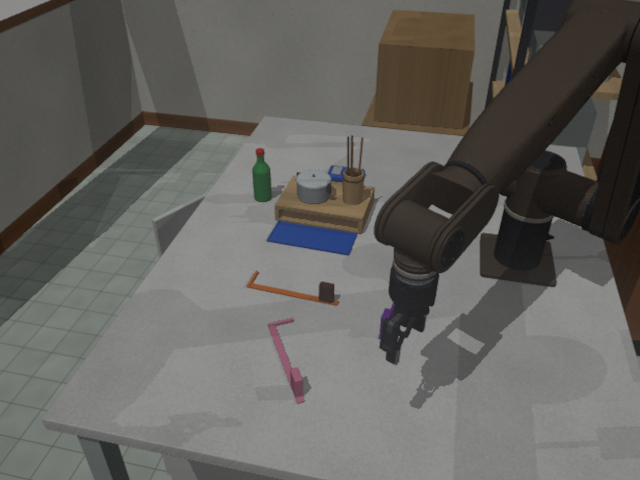

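The top view shows the orange probe with its grip at about (267,266) and hook at (283,187). The tray spans columns 347–389 and the shelf 389–466, with its opening facing image-left (world +y). The side view agrees.

```bash
cat > h.py <<'E'
from plant import ctrl
import cv2, numpy as np
def ray(c,uv,z):
    f=240/np.tan(np.radians(c["fovy"])/2); E=c["extrinsics"]
    uv=np.atleast_2d(uv).astype(float)
    d=np.c_[(uv[:,0]-c["cx"])/f,-(uv[:,1]-c["cy"])/f,-np.ones(len(uv))]@E[:3,:3].T
    o=E[:3,3]; return o+d*((z-o[2])/d[:,2])[:,None]
def pix(c,P):
    f=240/np.tan(np.radians(c["fovy"])/2); E=c["extrinsics"]
    q=(np.atleast_2d(P)-E[:3,3])@E[:3,:3]
    return np.c_[c["cx"]+f*q[:,0]/-q[:,2],c["cy"]-f*q[:,1]/-q[:,2]]
def mask(c,lo,hi):
    m=cv2.inRange(cv2.cvtColor(c["image"],cv2.COLOR_RGB2HSV),lo,hi)
    return m
def blobs(m,a=30):
    cs,_=cv2.findContours(m,cv2.RETR_EXTERNAL,cv2.CHAIN_APPROX_NONE)
    return sorted([x for x in cs if cv2.contourArea(x)>a],key=cv2.contourArea,reverse=True)
ORANGE=((8,150,60),(20,255,255)); BLUE=((108,150,40),(125,255,255))
E
python3 - <<'E'
from h import *
c=ctrl.read_camera("top")
hsv=cv2.cvtColor(c["image"],cv2.COLOR_RGB2HSV)
for p in[(270,230),(283,187),(267,266),(368,230),(450,190),(395,270)]: print(p,hsv[p[1],p[0]])
for nm,r,z in(("orange",ORANGE,.004),("tray",BLUE,.005),("wood",((8,60,60),(25,149,255)),.056)):
    for b in blobs(mask(c,*r))[:3]:
        q=cv2.boxPoints(cv2.minAreaRect(b)); print(nm,cv2.contourArea(b),cv2.boundingRect(b)); print(ray(c,q,z).round(4))
        R=cv2.minAreaRect(ray(c,b[:,0],z)[:,:2].astype(np.float32)*1000);print(R)
print(ray(c,[[267,261]],.057))
E
```

```text
(270, 230) [ 15 209 111]
(283, 187) [ 16 217 108]
(267, 266) [ 10 209  33]
(368, 230) [109 218 103]
(450, 190) [ 18 111 103]
(395, 270) [ 22 100 110]
orange 325.5 (266, 186, 28, 74)
[[0.4886 0.3005 0.004 ]
 [0.6812 0.2717 0.004 ]
 [0.672  0.2149 0.004 ]
 [0.4797 0.2443 0.004 ]]
((580.2423706054688, 257.743896484375), (57.47746276855469, 194.10850524902344), 81.47508239746094)
tray 3494.0 (346, 181, 43, 93)
[[ 0.4496  0.0823  0.005 ]
 [ 0.686   0.0712  0.005 ]
 [ 0.6809 -0.0316  0.005 ]
 [ 0.4451 -0.0193  0.005 ]]
((565.4530029296875, 25.688302993774414), (102.3767318725586, 236.2093505859375), 87.08137512207031)
tray 1270.5 (495, 213, 30, 46)
[[ 0.5949 -0.3018  0.005 ]
 [ 0.5936 -0.3753  0.005 ]
 [ 0.4787 -0.3707  0.005 ]
 [ 0.4799 -0.2976  0.005 ]]
((536.8078002929688, -336.3952941894531), (73.45584869384766, 116.16661071777344), 87.91444396972656)
wood 7903.5 (388, 173, 78, 109)
[[ 0.4297 -0.017   0.056 ]
 [ 0.6935 -0.0293  0.056 ]
 [ 0.6854 -0.2155  0.056 ]
 [ 0.4227 -0.2007  0.056 ]]
((557.869384765625, -115.82266235351562), (185.4036102294922, 263.228271484375), 87.11837005615234)
[[0.48026997 0.27578221 0.057     ]]
```

```bash
cat > mv.py <<'E'
import sys,numpy as np
from plant import ctrl
from scipy.spatial.transform import Rotation as R
def row(p,yaw):   # target TCP pos, world direction (deg) of tool y, tool down
    s=ctrl.get_state(); r=R.from_quat(s["tcp_rot"])
    phi=np.radians(yaw+90)/2
    d=r.inv()*R.from_quat([np.cos(phi),np.sin(phi),0,0])
    return np.r_[d.as_rotvec()/2/np.pi, r.inv().apply(np.array(p)-s["eef_pos"])/.2].round(4)
if __name__=="__main__":
    a=list(map(float,sys.argv[1:])); print(*row(a[:3],a[3]))
E
python3 mv.py .51 .285 .27 81.5
```

```text
-0.0003 -0.0001 -0.0389 -1.8108 -1.0803 -0.2843
```

Request:
send_rows(
  moves="0 0 -0.039 -0.9 -0.54 -0.142 1;0 0 -0.039 -0.9 -0.54 -0.142 1;0 0 -0.039 -0.9 -0.54 -0.142 1;0 0 -0.039 -0.9 -0.54 -0.142 1",
)

```text
time: 0.65
eef_pos: [0.385, 0.4525, 0.2427]
tcp_rot: [0.075, 0.997, -0.0, 0.0]
contact_force: [-0.3, 0.2, -0.1]
opening: 1.001
finger_force: 0.0
```

```bash
python3 mv.py .51 .285 .27 81.5
```

```text
-0.0 0.0001 -0.0004 -0.7436 -0.7342 -0.1359
```

Request:
send_rows(
  moves="0 0 0 -0.74 -0.734 -0.136 1;0 0 0 -0.74 -0.734 -0.136 1;0 0 0 -0.74 -0.734 -0.136 1;0 0 0 -0.74 -0.734 -0.136 1;0 0 0 -0.74 -0.734 -0.136 1",
)

```text
time: 1.27
eef_pos: [0.5089, 0.2865, 0.2694]
tcp_rot: [0.075, 0.997, 0.0, -0.0]
contact_force: [-0.6, 0.6, -0.4]
opening: 0.996
finger_force: 0.0
```

```bash
python3 - <<'E'
from h import *
c=ctrl.read_camera("wrist"); cv2.imwrite("pics/w1.png",c["image"][:,:,::-1]); print(c["extrinsics"].round(3),c["fovy"],c["cx"],c["cy"])
t=ctrl.read_camera("top"); cv2.imwrite("pics/t1.png",t["image"][:,:,::-1])
print(ctrl.get_state()["eef_pos"],ctrl.get_state()["time"])
E
```

```text
[[ 0.15  -0.942 -0.3    0.432]
 [ 0.989  0.143  0.045  0.299]
 [ 0.    -0.303  0.953  0.429]
 [ 0.     0.     0.     1.   ]] 68.61793248630858 317.9294588802748 241.45951870895578
[0.50752337 0.28824002 0.26898992] 1.375
```

View pics/w1.png

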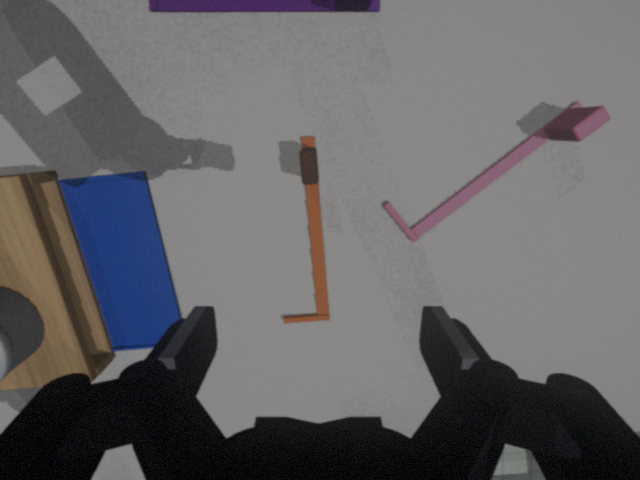

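The wrist view shows the orange probe's grip at (309,165), its corner at (322,317) and its hook tip at (285,320). The tray and shelf opening are visible at left.

```bash
python3 - <<'E'
from h import *
c=ctrl.read_camera("wrist")
b=max(blobs(mask(c,(6,150,60),(20,255,255))),key=lambda b:-abs(np.mean(b[:,0,0])-315))
hsv=cv2.cvtColor(c["image"],cv2.COLOR_RGB2HSV); print(hsv[165,309],hsv[250,316],hsv[140,308])
m=mask(c,(5,140,75),(20,255,255)); m[:,:270]=0;m[:,345:]=0
ys,xs=np.nonzero(m); print(len(ys))
# shaft centre line from rows
rows=[r for r in range(200,305)]
cen=np.array([[xs[ys==r].mean(),r] for r in rows if (ys==r).any()])
P=ray(c,cen,.005)[:,:2]
vx,vy,x0,y0=cv2.fitLine((P*1000).astype(np.float32),cv2.DIST_HUBER,0,.01,.01).ravel()
print("shaft dir deg",np.degrees(np.arctan2(vy,vx)),x0,y0)
d=np.array([vx,vy]); d*=np.sign(d[0]); n=np.array([-d[1],d[0]])
A=ray(c,np.c_[xs,ys],.006)[:,:2]*1000-[x0,y0]
print("along",(A@d).min(),(A@d).max(),"across",(A@n).min(),(A@n).max(), "expect 240 long, -55..8")
end=np.array([x0,y0])+d*(A@d).max(); print("grip from end",end-d*210)
beg=np.array([x0,y0])+d*(A@d).min(); print("grip from tail",beg+d*30)
g=((hsv[...,2]<75)).astype(np.uint8)*255
g[:, :290]=0;g[:,330:]=0;g[:135]=0;g[195:]=0
gb=blobs(g)[0]; print("grip px",cv2.minAreaRect(gb)); 
print(ray(c,[cv2.minAreaRect(gb)[0]],.035))
# tray
tb=blobs(mask(c,*BLUE))[0]; q=cv2.boxPoints(cv2.minAreaRect((ray(c,tb[:,0],.006)[:,:2]*1000).astype(np.float32)));print("tray",q)
for rr in (np.array([190,220,250,280,300]),):
    mb=mask(c,*BLUE); e=np.array([[np.nonzero(mb[r])[0].max(),r] for r in rr]); print(ray(c,e,.006)[:,:2])
E
```

```text
[ 9 76 67] [ 11 148 136] [ 12 147 135]
1532
shaft dir deg -3.8892307 578.4951 275.65268
along -139.84815783707455 97.50456183797961 across -52.59948798894435 6.445555079506337 expect 240 long, -55..8
grip from end [466.25874348 283.28299422]
grip from tail [468.89993394 283.10343498]
grip px ((306.9552001953125, 166.9620819091797), (36.29087829589844, 16.6921443939209), 85.2363510131836)
[[0.46749748 0.28249314 0.035     ]]
tray [[442.76578  -17.41217 ]
 [680.8775   -29.214447]
 [686.0405    74.949326]
 [447.92877   86.7516  ]]
[[0.46859772 0.08506752]
 [0.50586744 0.08271688]
 [0.5453565  0.08149489]
 [0.58686667 0.07891235]
 [0.61592278 0.07754759]]
```

```bash
python3 mv.py .4675 .283 .11 86.1
```

```text
-0.0 -0.0002 -0.0125 0.1915 -0.057 0.7951
```

Request:
send_rows(
  moves="0 0 -0.0125 0.1915 -0.057 0.5 1;0 0 -0.0125 0.1915 -0.057 0.795 1;0 0 -0.0125 0.1915 -0.057 0.795 1;0 0 -0.0125 0.1915 -0.057 0.795 1;0 0 -0.0125 0.1915 -0.057 0.795 1",
)

```text
time: 2.05
eef_pos: [0.4696, 0.2835, 0.1125]
tcp_rot: [0.034, 0.999, 0.001, 0.001]
contact_force: [0.3, 0.3, 0.3]
opening: 0.999
finger_force: 0.0
```

```bash
python3 mv.py .4675 .283 .033 86.1
```

```text
0.0002 0.0005 0.0 0.0114 -0.0039 0.3977
```

Request:
send_rows(
  moves="0 0 0 0.005 0 0.2 1;0 0 0 0.005 0 0.385 1;0 0 0 0.005 0 0.385 1;0 0 0 0.005 0 0.385 1",
)

```text
time: 2.55
eef_pos: [0.4699, 0.2834, 0.0365]
tcp_rot: [0.035, 0.999, 0.001, 0.002]
contact_force: [-0.1, 0.1, 0.8]
opening: 1.006
finger_force: 0.0
```

```bash
python3 mv.py .4675 .283 .033 86.1
```

```text
0.0003 0.0007 -0.0002 0.0117 -0.0026 0.0173
```

Request:
send_rows(
  moves="0 0 0 0.012 -0.002 0.017 1;0 0 0 0.012 -0.002 0.017 -1;0 0 0 0.012 -0.002 0.017 -1;0 0 0 0.012 -0.002 0.017 -1;0 0 0 0.012 -0.002 0.017 -1;0 0 0 0.012 -0.002 0.017 -1;0 0 0 0.012 -0.002 0.017 -1;0 0 0 0.012 -0.002 0.017 -1;0 0 0 0.012 -0.002 0.017 -1",
  newtons=100,
)

```text
time: 3.68
eef_pos: [0.4653, 0.2823, 0.0306]
tcp_rot: [0.035, 0.999, 0.0, 0.0]
contact_force: [-2.0, -0.1, 5.4]
opening: 0.168
finger_force: 98.5
```

Request:
send_rows(
  moves="0 0 0 0 0 -0.2 -1;0 0 0 0 0 -0.45 -1;0 0 0 0 0 -0.45 -1;0 0 0 0 0 -0.45 -1;0 0 0 0 0 -0.45 -1",
)

```text
time: 4.3
eef_pos: [0.4633, 0.2814, 0.1173]
tcp_rot: [0.035, 0.999, -0.001, -0.002]
contact_force: [0.3, 0.7, -1.5]
opening: 0.172
finger_force: 98.5
```

```bash
python3 mv.py .66 .28 .12 -2.87; python3 mv.py .56 .28 .12 41; python3 -c "
from plant import ctrl;print(ctrl.get_state())"
```

```text
-0.0008 -0.0003 0.247 -0.9815 0.0612 -0.018
-0.0006 -0.0006 0.1251 -0.4827 0.0267 -0.0156
{'time': 4.3, 'qpos': array([ 3.58570608e-01,  9.97519845e-02,  1.98024424e+00, -1.23995592e-04,
        1.06671665e+00, -1.14292168e+00]), 'dq': array([-9.67656473e-05,  2.40466403e-03, -7.90787026e-03,  2.25000222e-03,
       -4.55985825e-04, -1.40884839e-03]), 'joint_efforts': array([ 1.46227136e-03, -3.19422054e+01, -2.77719104e+01, -1.69580622e-02,
       -3.79530026e-02, -1.62870883e-04]), 'eef_pos': array([0.46330732, 0.28135677, 0.11733311]), 'tcp_rot': array([ 0.03461491,  0.99939744, -0.00103102, -0.00234394]), 'contact_force': array([ 0.33618286,  0.73373067, -1.45887313]), 'wrist_torque': array([0.06341045, 0.01935094, 0.05031825]), 'finger_force': 98.54095988092013, 'opening': 0.1716940112500458}
```

Request:
send_rows(
  moves="0 0 0.026 -0.2 0.02 -0.018 -1;0 0 0.052 -0.4 0.03 -0.018 -1;0 0 0.078 -0.6 0.04 -0.018 -1;0 0 0.104 -0.8 0.05 -0.018 -1;0 0 0.13 -0.98 0.06 -0.018 -1;0 0 0.156 -0.98 0.06 -0.018 -1;0 0 0.182 -0.98 0.06 -0.018 -1;0 0 0.208 -0.98 0.06 -0.018 -1;0 0 0.234 -0.98 0.06 -0.018 -1;0 0 0.247 -0.98 0.06 -0.018 -1;0 0 0.247 -0.98 0.06 -0.018 -1;0 0 0.247 -0.98 0.06 -0.018 -1",
)

```text
time: 5.8
eef_pos: [0.6609, 0.2804, 0.1222]
tcp_rot: [0.724, 0.69, -0.001, -0.0]
contact_force: [1.3, 0.5, -1.7]
opening: 0.172
finger_force: 98.6
```

```bash
python3 - <<'E'
from h import *
c=ctrl.read_camera("wrist"); cv2.imwrite("pics/w2.png",c["image"][:,:,::-1])
t=ctrl.read_camera("top"); s=ctrl.read_camera("side")
cv2.imwrite("pics/t2.png",t["image"][:,:,::-1]);cv2.imwrite("pics/s2.png",s["image"][:,:,::-1])
print(ctrl.get_state()["eef_pos"],ctrl.get_state()["tcp_rot"])
E
```

```text
[0.66129858 0.28050902 0.12330523] [ 7.24487439e-01  6.89287945e-01 -2.46825170e-04 -1.35679376e-04]
```

View pics/w2.png

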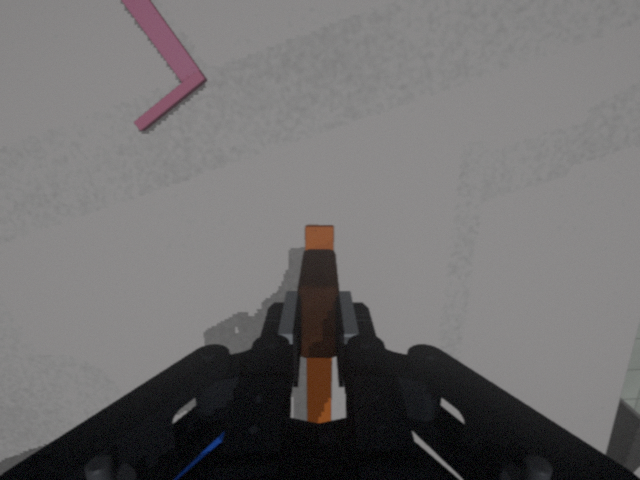

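The wrist view shows the probe held straight in the jaws, with the grip at (320,300). Next I'll check where the hook is, using the top and side views.

```bash
cat > hook.py <<'E'
from h import *
from scipy.spatial.transform import Rotation as R
from scipy.optimize import least_squares
s=ctrl.get_state(); r=R.from_quat(s["tcp_rot"])
# probe axes in world from tool: tool y -> probe y, tool z -> -z
py=r.apply([0,1,0]); pz=-r.apply([0,0,1]); px=np.cross(py,pz)
g=s["eef_pos"]+.0044*pz
W=lambda v: g+v[0]*px+v[1]*py+(v[2]-.035)*pz
print("px dir",px.round(4),"grip",g.round(4))
out={}
for n in("top","side"):
    c=ctrl.read_camera(n); m=mask(c,(5,140,50),(20,255,255))
    box=pix(c,[W([x,y,z]) for x in(-20,.21) for y in(-.055,.008) for z in(0,.008)][4:])
    lo=box.min(0)-20; hi=box.max(0)+20; k=np.zeros_like(m); k[int(lo[1]):int(hi[1]),int(lo[0]):int(hi[0])]=255
    bs=blobs(m&k,5)
    if not bs: print(n,"none"); continue
    b=np.vstack(bs)[:,0]; print(n,"pred tip/corner",pix(c,[W([.206,-.055,.004]),W([.206,.008,.004])]).round(1).tolist())
    i=b[:,0].argmin(),b[:,0].argmax(),b[:,1].argmin(),b[:,1].argmax(); print("  extremes L R T B",b[list(i)].tolist())
    cv2.imwrite(f"pics/hk_{n}.png",cv2.resize(c["image"][int(lo[1])-20:int(hi[1])+20,int(lo[0])-20:int(hi[0])+20,::-1],None,fx=4,fy=4))
E
python3 hook.py
```

```text
px dir [-4.980e-02 -9.988e-01  2.000e-04] grip [0.6613 0.2805 0.1277]
top pred tip/corner [[347.3, 210.6], [348.2, 184.2]]
  extremes L R T B [[328, 184], [350, 206], [328, 184], [348, 209]]
side pred tip/corner [[295.9, 218.5], [273.9, 215.0]]
  extremes L R T B [[261, 237], [296, 217], [276, 212], [261, 237]]
```

```bash
cat > sh.py <<'E'
import sys; from mv import *
M=np.array([.5623,-.0268]); ex=np.array([-.0501,-.9987]); ey=np.array([.9987,-.0501])
def tgt(xh,ys,z): return row([*(M+(xh-.206)*ex+ys*ey),z],-2.87)
if __name__=="__main__":
    s=ctrl.get_state(); d=s["eef_pos"][:2]-M; print("now xh %.4f ys %.4f z %.4f"%(d@ex+.206,d@ey,s["eef_pos"][2]),"F",s["contact_force"].round(2),"tau",s["wrist_torque"].round(3))
    a=list(map(float,sys.argv[1:]))
    for i in range(0,len(a),3): print(*tgt(*a[i:i+3]))
E
python3 sh.py -.04 .1 .0426
```

```text
now xh -0.1059 ys 0.0836 z 0.1237 F [-0.18  0.02 -2.38] tau [ 0.059  0.025 -0.011]
-0.0 0.0 0.0 -0.3296 0.0819 0.4053
```

Request:
send_rows(
  moves="0 0 0 -0.2 0.05 0 -1;0 0 0 -0.33 0.082 0 -1;0 0 0 -0.33 0.082 0.2 -1;0 0 0 -0.33 0.082 0.35 -1;0 0 0 -0.33 0.082 0.4 -1;0 0 0 -0.33 0.082 0.4 -1;0 0 0 -0.33 0.082 0.4 -1;0 0 0 -0.33 0.082 0.4 -1",
)

```text
time: 7.05
eef_pos: [0.6757, 0.2141, 0.0457]
tcp_rot: [0.725, 0.689, 0.001, 0.001]
contact_force: [-0.3, -0.5, -1.4]
opening: 0.172
finger_force: 98.6
```

```bash
python3 sh.py -.04 .1 .0426 .0 .1 .0426 .06 .1 .0426; python3 - <<'E'
from h import *
for n in("side","top"):
    c=ctrl.read_camera(n)
    x0,y0=(200,150) if n=="side" else (250,140)
    cv2.imwrite(f"pics/e_{n}.png",cv2.resize(c["image"][y0:y0+150,x0:x0+200,::-1],None,fx=4,fy=4,interpolation=cv2.INTER_CUBIC))
E
python3 hook.py
```

```text
now xh -0.0403 ys 0.1012 z 0.0457 F [-0.3  -0.45 -1.37] tau [-0.006 -0.022 -0.008]
0.0005 -0.0001 -0.0 -0.0017 -0.006 0.0157
0.0005 -0.0001 -0.0 -0.2017 -0.006 0.0156
0.0005 -0.0001 -0.0 -0.5017 -0.0061 0.0154
px dir [-5.010e-02 -9.987e-01 -4.000e-04] grip [0.6752 0.214  0.0495]
top pred tip/corner [[372.8, 208.6], [373.5, 184.1]]
  extremes L R T B [[354, 184], [376, 190], [354, 184], [374, 207]]
side pred tip/corner [[297.6, 228.0], [276.9, 224.5]]
  extremes L R T B [[264, 247], [297, 227], [279, 222], [264, 247]]
```

View pics/e_side.png

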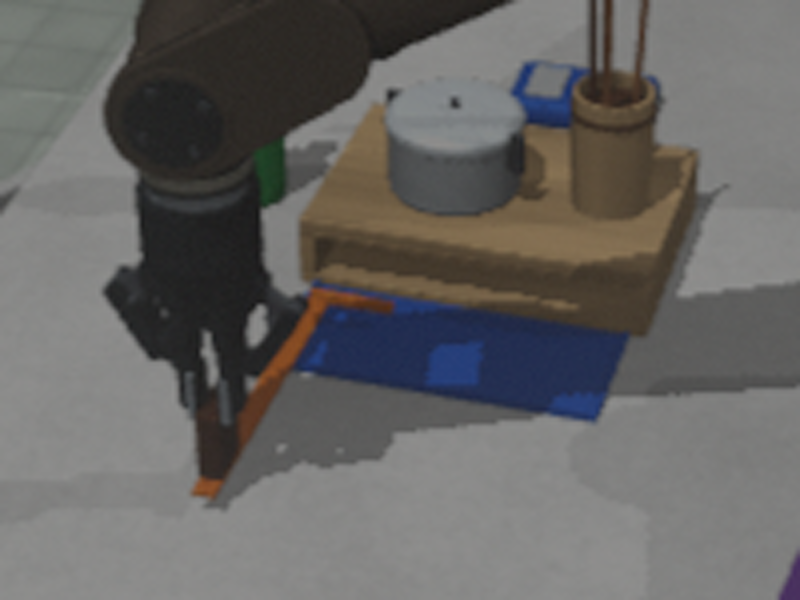

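The side crop shows the hook just ahead of the opening at about (350,300) in the crop, level with the slot. It sits inside the left side wall.

Request:
send_rows(
  moves="0 0 0 0 -0.006 0.015 -1;0 0 0 -0.05 -0.006 0.015 -1;0 0 0 -0.1 -0.006 0.015 -1;0 0 0 -0.15 -0.006 0.015 -1;0 0 0 -0.2 -0.006 0.015 -1;0 0 0 -0.23 -0.006 0.015 -1;0 0 0 -0.23 -0.006 0.015 -1",
)

```text
time: 8.12
eef_pos: [0.6711, 0.1673, 0.0408]
tcp_rot: [0.725, 0.689, 0.0, -0.0]
contact_force: [-1.1, -0.1, -1.9]
opening: 0.175
finger_force: 98.6
```

```bash
python3 sh.py .055 .1 .0426; python3 hook.py
```

```text
now xh 0.0067 ys 0.0989 z 0.0408 F [-1.13 -0.06 -1.91] tau [ 0.028  0.055 -0.032]
0.0 -0.0 -0.0002 -0.2416 0.0057 -0.0091
px dir [-5.120e-02 -9.987e-01 -1.000e-04] grip [0.6711 0.1673 0.0452]
top pred tip/corner [[391.0, 210.2], [391.7, 185.8]]
  extremes L R T B [[372, 186], [391, 191], [372, 186], [386, 191]]
side pred tip/corner [[303.1, 220.6], [282.8, 217.3]]
  extremes L R T B [[271, 237], [303, 219], [283, 215], [271, 239]]
```

Request:
send_rows(
  moves="0 0 0 -0.04 0.006 -0.009 -1;0 0 0 -0.08 0.006 -0.009 -1;0 0 0 -0.12 0.006 -0.009 -1;0 0 0 -0.16 0.006 -0.009 -1;0 0 0 -0.2 0.006 -0.009 -1;0 0 0 -0.24 0.006 -0.009 -1;0 0 0 -0.24 0.006 -0.009 -1",
)

```text
time: 9.1
eef_pos: [0.6698, 0.1192, 0.0425]
tcp_rot: [0.725, 0.689, -0.0, -0.0]
contact_force: [-0.1, 0.2, -1.7]
opening: 0.173
finger_force: 98.6
```

```bash
python3 sh.py .1 .1 .0426
```

```text
now xh 0.0548 ys 0.1000 z 0.0425 F [-0.06  0.18 -1.71] tau [0.029 0.039 0.008]
-0.0 0.0 -0.0002 -0.2259 0.0 -0.0003
```

Request:
send_rows(
  moves="0 0 0 -0.02 0 0 -1;0 0 0 -0.04 0 0 -1;0 0 0 -0.04 0 0 -1;0 0 0 -0.04 0 0 -1;0 0 0 -0.04 0 0 -1",
)

```text
time: 9.72
eef_pos: [0.6694, 0.1121, 0.0425]
tcp_rot: [0.725, 0.689, 0.0, -0.0]
contact_force: [-0.1, 0.0, -1.9]
opening: 0.173
finger_force: 98.6
```

Request:
send_rows(
  moves="0 0 0 -0.008 0 0 -1;0 0 0 -0.015 0 0 -1;0 0 0 -0.015 0 0 -1",
)

```text
time: 10.1
eef_pos: [0.6692, 0.1088, 0.0425]
tcp_rot: [0.725, 0.689, -0.0, -0.0]
contact_force: [0.5, 0.5, -2.1]
opening: 0.17
finger_force: 98.6
```

Request:
send_rows(
  moves="0 0 0 -0.008 0 0 -1;0 0 0 -0.015 0 0 -1;0 0 0 -0.015 0 0 -1",
)

```text
time: 10.48
eef_pos: [0.669, 0.1058, 0.0425]
tcp_rot: [0.725, 0.689, -0.0, -0.0]
contact_force: [-0.1, 0.1, -1.1]
opening: 0.173
finger_force: 98.6
```

Request:
send_rows(
  moves="0 0 0 -0.008 0 0 -1;0 0 0 -0.015 0 0 -1;0 0 0 -0.015 0 0 -1",
)

```text
time: 10.85
eef_pos: [0.6689, 0.1028, 0.0425]
tcp_rot: [0.725, 0.689, -0.0, -0.0]
contact_force: [0.2, -0.7, -1.3]
opening: 0.17
finger_force: 98.6
```

Request:
send_rows(
  moves="0 0 0 -0.008 0 0 -1;0 0 0 -0.015 0 0 -1;0 0 0 -0.015 0 0 -1",
)

```text
time: 11.22
eef_pos: [0.6687, 0.0998, 0.0425]
tcp_rot: [0.725, 0.689, -0.0, -0.0]
contact_force: [-0.7, -0.8, -1.7]
opening: 0.172
finger_force: 98.6
```

Request:
send_rows(
  moves="0 0 0 -0.008 0 0 -1;0 0 0 -0.015 0 0 -1;0 0 0 -0.015 0 0 -1",
)

```text
time: 11.6
eef_pos: [0.6686, 0.0968, 0.0425]
tcp_rot: [0.725, 0.689, -0.0, 0.0]
contact_force: [0.0, -1.1, -1.6]
opening: 0.17
finger_force: 98.6
```

Request:
send_rows(
  moves="0 0 0 -0.008 0 0 -1;0 0 0 -0.015 0 0 -1;0 0 0 -0.015 0 0 -1",
)

```text
time: 11.98
eef_pos: [0.6685, 0.0938, 0.0425]
tcp_rot: [0.725, 0.689, -0.0, -0.0]
contact_force: [0.0, 0.3, -2.0]
opening: 0.173
finger_force: 98.6
```

Request:
send_rows(
  moves="0 0 0 -0.008 0 0 -1;0 0 0 -0.015 0 0 -1;0 0 0 -0.015 0 0 -1",
)

```text
time: 12.35
eef_pos: [0.6683, 0.0908, 0.0425]
tcp_rot: [0.725, 0.689, -0.0, -0.0]
contact_force: [0.3, 0.4, -1.4]
opening: 0.175
finger_force: 98.6
```

Request:
send_rows(
  moves="0 0 0 -0.008 0 0 -1;0 0 0 -0.015 0 0 -1;0 0 0 -0.015 0 0 -1",
)

```text
time: 12.72
eef_pos: [0.6682, 0.0878, 0.0425]
tcp_rot: [0.725, 0.689, -0.0, -0.0]
contact_force: [-0.6, 0.1, -1.0]
opening: 0.17
finger_force: 98.6
```

Request:
send_rows(
  moves="0 0 0 -0.008 0 0 -1;0 0 0 -0.015 0 0 -1;0 0 0 -0.015 0 0 -1",
)

```text
time: 13.1
eef_pos: [0.6681, 0.0853, 0.0426]
tcp_rot: [0.725, 0.689, 0.0, -0.0]
contact_force: [0.7, 1.1, -1.9]
opening: 0.172
finger_force: 98.6
```

Request:
send_rows(
  moves="0 0 0 -0.005 0 0 -1;0 0 0 -0.005 0 0 -1;0 0 0 -0.005 0 0 -1",
)

```text
time: 13.48
eef_pos: [0.6681, 0.0845, 0.0427]
tcp_rot: [0.725, 0.689, 0.0, -0.0]
contact_force: [0.4, 3.4, -1.2]
opening: 0.173
finger_force: 98.7
```

```bash
python3 sh.py
```

```text
now xh 0.0895 ys 0.1001 z 0.0427 F [ 0.36  3.36 -1.17] tau [ 0.659 -0.101 -0.001]
```

Contact: about 3.4 N with the hook's front face roughly 92 mm in. I'll back off to just clear of the strip and sweep sideways in stages.

Request:
send_rows(
  moves="0 0 0 0.01 0 0 -1;0 0 0 0.01 0 0 -1;0 0 0 0.01 -0.04 0 -1;0 0 0 0.01 -0.08 0 -1;0 0 0 0.01 -0.12 0 -1;0 0 0 0.01 -0.16 0 -1;0 0 0 0.01 -0.2 0 -1;0 0 0 0.01 -0.25 0 -1;0 0 0 0.01 -0.25 0 -1",
)

```text
time: 14.6
eef_pos: [0.6171, 0.0886, 0.0423]
tcp_rot: [0.725, 0.689, -0.0, -0.0]
contact_force: [0.2, -0.1, -1.6]
opening: 0.171
finger_force: 98.7
```

```bash
python3 sh.py
```

```text
now xh 0.0880 ys 0.0490 z 0.0423 F [ 0.19 -0.08 -1.56] tau [0.03  0.029 0.011]
```

Request:
send_rows(
  moves="0 0 0 -0.006 0 0 -1;0 0 0 -0.006 0 0 -1;0 0 0 -0.006 0 0 -1",
)

```text
time: 14.98
eef_pos: [0.6182, 0.0876, 0.0426]
tcp_rot: [0.725, 0.689, 0.0, -0.0]
contact_force: [0.4, 2.5, -1.3]
opening: 0.174
finger_force: 98.7
```

```bash
python3 sh.py
```

```text
now xh 0.0890 ys 0.0501 z 0.0426 F [ 0.42  2.54 -1.35] tau [ 0.39   0.135 -0.078]
```

Request:
send_rows(
  moves="0 0 0 0.006 0 0 -1;0 0 0 0.006 -0.04 0 -1;0 0 0 0.006 -0.08 0 -1;0 0 0 0.006 -0.12 0 -1;0 0 0 0.006 -0.16 0 -1;0 0 0 0.006 -0.2 0 -1;0 0 0 0.006 -0.24 0 -1;0 0 0 0.006 -0.27 0 -1;0 0 0 0.006 -0.27 0 -1",
)

```text
time: 16.1
eef_pos: [0.5637, 0.0913, 0.0425]
tcp_rot: [0.725, 0.689, -0.0, -0.0]
contact_force: [0.9, 0.6, -1.5]
opening: 0.175
finger_force: 98.6
```

```bash
python3 sh.py .088 -.058 .0425
```

```text
now xh 0.0880 ys -0.0046 z 0.0425 F [ 0.88  0.63 -1.53] tau [ 0.113 -0.035 -0.023]
-0.0001 0.0 -0.0 -0.0001 -0.2672 -0.0
```

Request:
send_rows(
  moves="0 0 0 0 -0.04 0 -1;0 0 0 0 -0.08 0 -1;0 0 0 0 -0.12 0 -1;0 0 0 0 -0.16 0 -1;0 0 0 0 -0.2 0 -1;0 0 0 0 -0.235 0 -1;0 0 0 0 -0.265 0 -1;0 0 0 0 -0.265 0 -1;0 0 0 0 -0.265 0 -1",
)

```text
time: 17.23
eef_pos: [0.5113, 0.0939, 0.0426]
tcp_rot: [0.725, 0.689, 0.0, -0.0]
contact_force: [0.1, 0.0, -1.4]
opening: 0.173
finger_force: 98.6
```

```bash
python3 sh.py -.055 -.056 .0425
```

```text
now xh 0.0881 ys -0.0569 z 0.0426 F [ 0.06  0.04 -1.43] tau [ 0.031  0.019 -0.023]
0.0 -0.0 -0.0001 0.7152 0.0043 0.0004
```

Request:
send_rows(
  moves="0 0 0 0.02 0 0 -1;0 0 0 0.06 0 0 -1;0 0 0 0.1 0 0 -1;0 0 0 0.14 0 0 -1;0 0 0 0.18 0 0 -1;0 0 0 0.22 0 0 -1;0 0 0 0.26 0 0 -1;0 0 0 0.3 0 0 -1;0 0 0 0.34 0 0 -1;0 0 0 0.37 0 0 -1;0 0 0 0.39 0 0 -1;0 0 0 0.4 0 0 -1",
)

```text
time: 18.73
eef_pos: [0.5152, 0.174, 0.0425]
tcp_rot: [0.725, 0.689, -0.0, -0.0]
contact_force: [0.4, -1.0, -1.5]
opening: 0.169
finger_force: 98.6
```

Request:
send_rows(
  moves="0 0 0 0.02 0 0 -1;0 0 0 0.06 0 0 -1;0 0 0 0.1 0 0 -1;0 0 0 0.14 0 0 -1;0 0 0 0.18 0 0 -1;0 0 0 0.22 0 0 -1;0 0 0 0.25 0 0 -1;0 0 0 0.28 0 0 -1;0 0 0 0.3 0 0 -1;0 0 0 0.3 0 0 -1",
)

```text
time: 19.98
eef_pos: [0.5183, 0.234, 0.0425]
tcp_rot: [0.725, 0.689, 0.0, -0.0]
contact_force: [0.3, 0.3, -1.3]
opening: 0.171
finger_force: 98.7
```

```bash
python3 sh.py -.055 -.056 .0425; python3 - <<'E'
from h import *
c=ctrl.read_camera("top"); cv2.imwrite("pics/d_top.png",cv2.resize(c["image"][150:300,300:500,::-1],None,fx=4,fy=4,interpolation=cv2.INTER_CUBIC))
E
```

```text
now xh -0.0522 ys -0.0570 z 0.0425 F [ 0.32  0.33 -1.31] tau [-0.01  -0.01  -0.025]
0.0 -0.0 -0.0 0.0138 0.005 0.0002
```

View pics/d_top.png

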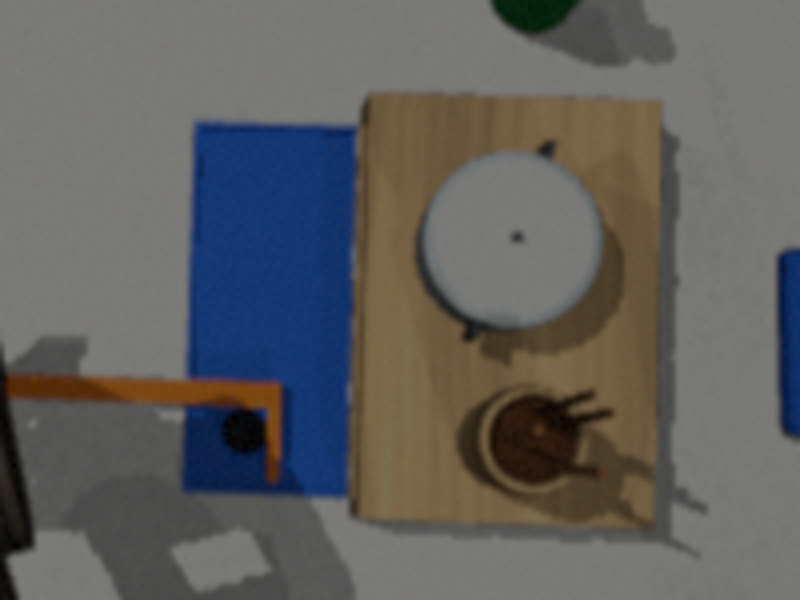

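The top crop shows the black knob at (243,430) on the blue tray, in the crook of the hook. I'll lift straight up, move away and lay the probe down.

Request:
send_rows(
  moves="0 0 0 -0.01 0 0 -1;0 0 0 -0.01 0 -0.05 -1;0 0 0 -0.01 0 -0.2 -1;0 0 0 -0.01 0 -0.35 -1;0 0 0 -0.01 0 -0.35 -1;0 0 0 -0.01 0 -0.35 -1",
)

```text
time: 20.78
eef_pos: [0.5176, 0.2315, 0.1117]
tcp_rot: [0.725, 0.689, -0.001, -0.0]
contact_force: [-0.8, -0.4, -1.4]
opening: 0.174
finger_force: 98.7
```

```bash
python3 mv.py .65 .33 .11 -2.87
```

```text
-0.0002 0.0 -0.0001 0.5255 0.6365 0.0076
```

Request:
send_rows(
  moves="0 0 0 0.25 0.2 0 -1;0 0 0 0.45 0.4 0 -1;0 0 0 0.525 0.6 0 -1;0 0 0 0.525 0.636 0 -1;0 0 0 0.525 0.636 0.2 -1;0 0 0 0.525 0.636 0.3 -1;0 0 0 0.525 0.636 0.35 -1;0 0 0 0.525 0.636 0.35 -1;0 0 0 0.525 0.636 0.35 -1",
)

```text
time: 21.9
eef_pos: [0.6515, 0.3305, 0.0443]
tcp_rot: [0.725, 0.689, 0.001, 0.001]
contact_force: [0.7, 0.5, -1.5]
opening: 0.171
finger_force: 98.7
```

```bash
python3 mv.py .65 .33 .0306 -2.87
```

```text
0.0004 -0.0002 -0.0 -0.003 -0.0073 0.0685
```

Request:
send_rows(
  moves="0 0 0 0 0 0.02 -1;0 0 0 0 0 0.04 -1;0 0 0 0 0 0.055 -1;0 0 0 0 0 0.055 -1;0 0 0 0 0 0.055 -1",
)

```text
time: 22.52
eef_pos: [0.6505, 0.3302, 0.0315]
tcp_rot: [0.725, 0.689, -0.0, -0.0]
contact_force: [-0.3, -0.6, -1.5]
opening: 0.174
finger_force: 98.8
```

Request:
send_rows(
  moves="0 0 0 0 0 0.006 -1;0 0 0 0 0 0.006 -1;0 0 0 0 0 0.006 -0.3;0 0 0 0 0 0.006 -0.3;0 0 0 0 0 0.006 -0.3;0 0 0 0 0 0.006 -0.3;0 0 0 0 0 0.006 -0.3",
  newtons=20,
)

```text
time: 23.4
eef_pos: [0.6506, 0.3302, 0.0304]
tcp_rot: [0.725, 0.689, 0.0, 0.0]
contact_force: [0.0, 0.5, 0.5]
opening: 0.346
finger_force: 0.0
```

Request:
send_rows(
  moves="0 0 0 0 0 -0.05 -0.3;0 0 0 0 0 -0.15 -0.3;0 0 0 0 0 -0.35 -0.3;0 0 0 0 0 -0.6 -0.3;0 0 0 0 0 -0.6 -0.3;0 0 0 0 0 -0.6 -0.3",
)

```text
time: 24.15
eef_pos: [0.6507, 0.3302, 0.1517]
tcp_rot: [0.725, 0.689, 0.001, 0.0]
contact_force: [-0.5, -0.2, -1.3]
opening: 0.355
finger_force: 0.0
```

```bash
python3 - <<'E'
from h import *
c=ctrl.read_camera("side"); cv2.imwrite("pics/f_side.png",cv2.resize(c["image"][120:420,120:520,::-1],None,fx=2,fy=2))
E
```

```text
(no output)
```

View pics/f_side.png

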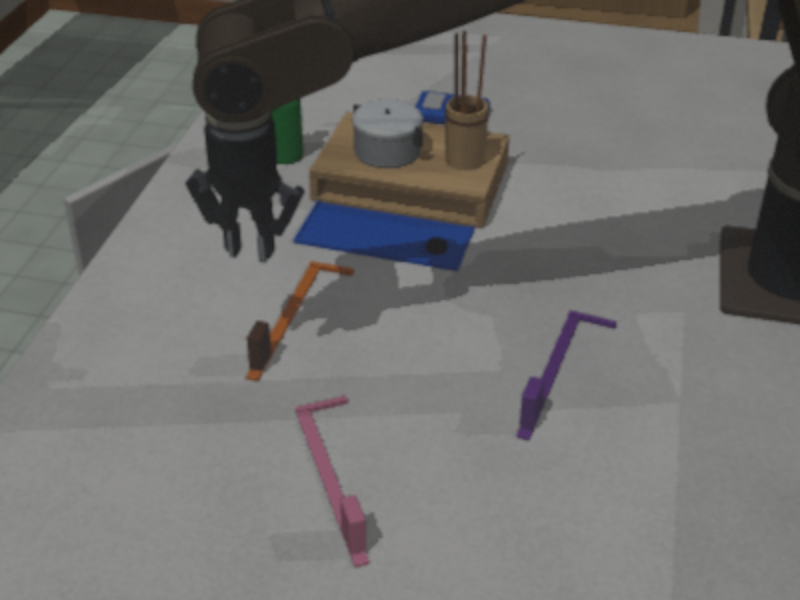

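The side view shows the knob in the tray at (437,245). The probe lies flat on the bench at about (300,310), clear of the tray, and nothing else has moved.

```bash
python3 -c "
from plant import ctrl;print(ctrl.sign_off())"
```

```text
the job is handed in; nothing more can be done
None
```

The knob is in the blue tray, the probe lies flat on the bare bench clear of shelf and tray, and the job was handed in at about 24 s; sign-off returned no verdict.

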